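# Lock the target post into the photo base and seat the scale target on it

### The arm

A 6-joint arm with a two-finger parallel gripper is mounted at the origin on the work surface. World frame = base frame: x ahead of the robot, y to its left, z up, the work surface at z = 0. Lengths are in mm, angles in rad, forces in N, time in s.
With the tool pointing down it reaches from about 350 to 975 mm from the base axis. Payload 7.1 kg.
Tool frame: the origin (TCP) lies at the very end of the fingers, on their centre line; the grasp point (between the pads) lies 19 mm behind it; z points along the fingers, y is the direction in which the jaws open and shut (so a half turn about z gives the same grasp; the last joint's range is limited). The gripper opens to 88 mm and grips with 3 to 60 N. Pads are 20 mm wide; open, the fingers measure 115 mm over their backs; the gripper's body (75 mm by 178 mm) begins 61 mm behind the grasp point.
Start: joints at [-1.248, 0.423, 1.63, -0, 1.089, -0.019], TCP at [209.507, -588.822, 222.675] pointing down, gripper open.
Joint ranges: [-3, 3], [-0.9, 2.11], [0.09, 2.58], [-1.31, 4.45], [0.11, 2.69], [-2.54, 2.54]. Speed limits (rad/s): [2.39, 2.39, 3.01, 3.14, 3.14, 3.14].

### API

Orientations are given as a rotation vector (axis times angle).
In Python, from workcell import monitor, vision, order, find_in, regions_of, place_of gives the robot as it stands. The module is installed in compiled form; this text tells all that it offers.
- The arm moves only by the tool carry_out, never from a script. Its argument "targets" is a list of rows, each a list of 3 entries, a list of its own where there are three numbers: the turn, a rotation vector about the world's x, y, z in degrees, then the shift along the world's x, y, z in mm, then the finger opening in mm, from 0 to 87.8. In form: [[[rx, ry, rz], [x, y, z], hand], ...]. A call has 1 to 10 rows; each row is the pose to reach, as a shift and turn from the pose commanded when the call began; what a row does not reach only later rows make up. A row lasts 1/12 s, in which the tool goes at most 41.7 mm and 7.16 degrees, less where a joint would pass 70% of its speed; a pose out of reach is approached as far as the arm can. A call with a gripper value outside its range is refused whole. The fingers move at their own pace and stop on an object; the grip force is fixed at half the most. Time passes only in rows, so rows that repeat a pose let the fingers close. It gives the time, the measured TCP pose, the force and the opening at its end, in the units of the state.
- monitor.get_obs(): the state, without advancing time (a new reading comes with each control period).
- vision.get_image(name): name is "scene" or "top" or "wrist"; returns the picture (480x640x3 uint8, red, green, blue); there is no depth.
- vision.camera_model(name): a dict with "K" (3x3 intrinsics, pixels), "rvec" (rotation vector, rad) and "tvec" (3), from world to camera coordinates, as OpenCV has them. Camera axes: x right, y down, z forward; pixel columns grow to the right and rows downward; lengths in mm; the calibration is good to about 2 mm. The wrist camera is an equidistant fisheye: a pixel r from the principal point sees the ray r / f radians off the axis. A picture is of the moment at which its call begins: read the wrist's pose just before it. camera_model takes no time and is no camera call; for the wrist camera it gives the pose at the moment of the call.
- order.close_job(): hands the job in, once; it reports no verdict.
Trained networks look in the newest picture that a camera, given by its name, has taken for a name from the list of things; names that differ only in an ending like _2 or _b are one class to them, and where a whole thing is asked for, a point or a joint stands for the part that bears it (a point fixed in the world has none). Each returns a list of dicts, best first, with "confidence" (0 to 1); they miss things now and then, are a little off and sometimes report something else, mostly with a low value. They report only what shows in the picture. A call takes as long as a camera call. They do not tell look-alikes from the thing itself.
- find_in(query, camera): "point" ([x, y, z] in mm, in the coordinates of the camera as it stood for that picture, good to about 4 mm: the middle of the surface that is visible of it).
- regions_of(query, camera): "mask" (480x640 bool, what is visible of it).
- place_of(query, camera): "point" ([x, y, z] in mm, in the coordinates of the camera as it stood for that picture, good to about 4 mm: a listed point, or the origin of a listed thing).
The state is a dict: "t": time; "qpos": joint angles; "qvel": joint speeds; "joint_torque": joint torques, N m; "ee_pos": TCP position; "orientation": TCP orientation; "ft_force": force on the tool from outside, world axes, zero at the start; "moment": the same for the moment, N m; "width": finger opening in mm.
Only numpy, scipy, OpenCV 4.12 (cv2) and the standard library are available. Lean on these libraries where they do the work, as an engineer would, in place of code of your own. Each camera call takes 0.05 s, during which the arm holds its last target.

### The job

Set up the scale target for the specimen photographs: put the metal post's T-foot down through the slot of the low base until its collar lies on the plate, and give it a quarter turn so that it is locked. Then seat the cone under the scale target in the cup on top of the locked post, lift it straight up about 15 mm to check that the taper comes free, and seat it fully again and let go, with the target upright. Leave the skull, lens and brush where they are.

Things in the scene. Friction and masses are not known exactly. Their poses are not given: they have to be found in the camera images.
- slot (a point): Centre of the slot, in the upper face of the base's plate; z up. Base: fixed grey box 160 mm (own x) by 130 mm (own y), 62 mm high, aluminium top plate 10 mm thick, hollow below. The slot is a keyhole along own y: 68 mm long, 17 mm wide, widened to a 27 mm square at its centre: the T-bar passes lengthwise, the post's shank fits only at the centre.
- post_center (a point): Metal post (0.3 to 0.6 kg), upright in a wooden rest. Point on its axis, 35 mm above its collar's underside, 35 mm below its rim; z up. Body 44 mm square, faces square to own x and y, from collar to rim: grasp it there from above. Collar at its foot: 46 mm (own x) by 62 mm (own y), 8 mm thick, resting at the start on the rest's top, 42 mm above the table.
- post_bar (a point): Centre of the post's T-bar, 22 mm below the collar's underside: a round bar 12 mm thick, 60 mm long along own y (as the collar's long side), through a round shank 22 mm across that ends 34 mm below the collar. With the collar on the base the bar has 6 mm of free height under the plate and turns freely either way, with no stop; across the slot it cannot be lifted out.
- post_cup (a point): Centre of the post's rim, 70 mm above the collar's underside: the mouth of the conical cup, 34 mm wide at the rim, tapering downward, 32 mm deep; z is up along the post.
- target_center (a point): Scale target (about 0.2 kg, weight low): upright grey plate with black and white fields, 100 mm wide (own y), 70 mm tall, 10 mm thick (own x), on a steel flange with a cone below. Point at the plate's centre, 35 mm below its top edge, 41 mm above the flange's underside; z up. Grasp the plate across its thickness from above.
- target_flange (a point): Centre of the underside of the target's round flange (54 mm across, 6 mm thick), where the cone begins: 37 mm wide, tapering to 9 mm at its tip 32 mm below. Seated, this point stands about 4 mm above the post's rim, on the cup's axis (the cone bears, not the flange). The target may face any way.
- post_rest: Fixed wooden block 90 mm (own x) by 110 mm (own y), 42 mm high, with a 30 by 72 mm pocket in which the post waits; origin under its centre. Which side of the base it stands on varies.
- target_rest: Fixed wooden block 90 by 90 mm, 50 mm high, with a round hole 42 mm wide in which the target's cone waits, its flange on the block's top; origin under its centre.
- skull: Small deer skull with antlers, about 210 by 165 mm, 165 mm high, on a white sheet; bystander. Origin at its underside.
- lens: Black camera lens standing on end, 74 mm across, 82 mm high; bystander. Origin under its centre.
- brush: Dusting brush, 180 mm long, lying; bystander. Origin on its underside, near its middle.
Things that resemble listed ones, but are neither listed nor needed, are in the scene too. Leave any blue or red look-alike of the part that bears post_center alone.

How it is judged:
By the outcome, as a careful person would: the job done as asked, in the order asked, and still so for the second after the job is handed in, with the robot touching nothing.
It also fails if it takes over 61 s, if anything falls off the work surface, if the arm or the gripper's body presses on something with over 40 N, if the wrist force passes 120 N, or if a joint passes its speed limit or range.

## Working session

There is one attempt and no reset: what is moved stays moved. The work goes in short steps, Python scripts to look and compute and a tool call to move; the robot and the scene stay as the last step left them, time stands still between calls to the robot, and variables do not carry over. Pictures are saved under pics/ and viewed, and the job is handed in when it is done.

Besides the shell and the picture viewer there is one more tool, called after "Call:" by a JSON object that holds its "op" and its "data", one argument or row to a line. carry_out: Moves the arm, as the interface text tells. Its arguments: {"type":"object","properties":{"targets":{"type":"array","items":{"type":"array"}}},"required":["targets"]}

```bash
mkdir -p pics; cat > h.py <<'E'
import numpy as np, cv2
from scipy.spatial.transform import Rotation as R
from workcell import monitor, vision, order, find_in, regions_of, place_of
def snap(name,fn):
    im=vision.get_image(name); cv2.imwrite('pics/'+fn+'.png',im[:,:,::-1]); return im
def cam(name):
    m=vision.camera_model(name); return np.array(m['K']),R.from_rotvec(np.ravel(m['rvec'])).as_matrix(),np.ravel(m['tvec'])
def c2w(p,name):
    K,r,t=cam(name); return r.T@(np.array(p)-t)
def w2p(P,name):
    K,r,t=cam(name); c=r@np.array(P,float)+t; 
    if name=='wrist':
        th=np.arctan2(np.hypot(c[0],c[1]),c[2]); ph=np.arctan2(c[1],c[0]); return np.array([K[0,2]+K[0,0]*th*np.cos(ph),K[1,2]+K[1,1]*th*np.sin(ph)])
    q=K@c; return q[:2]/q[2]
def p2w(uv,z,name):
    K,r,t=cam(name)
    if name=='wrist':
        d=np.array([(uv[0]-K[0,2])/K[0,0],(uv[1]-K[1,2])/K[1,1]]); th=np.hypot(*d); u=d/(th+1e-12)
        ray=np.array([np.sin(th)*u[0],np.sin(th)*u[1],np.cos(th)])
    else: ray=np.linalg.inv(K)@np.array([uv[0],uv[1],1.])
    o=-r.T@t; w=r.T@ray; return o+w*(z-o[2])/w[2]
E
python3 - <<'E'
from h import *
o=monitor.get_obs(); print(o['t'],o['ee_pos'],o['orientation'])
for c in ['scene','top','wrist']:
    snap(c,c+'0'); print(c,[x.round(2) for x in cam(c)])
for c in ['top','scene']:
  for q in ['slot','post_center','post_cup','target_center','target_flange','post_rest','target_rest','skull','lens','brush']:
    print(c,q,[(c2w(d['point'],c).round(0).tolist(),round(d['confidence'],2)) for d in place_of(q,c)[:4]])
print(monitor.get_obs()['t'])
E
```

```text
0.0 [ 209.32306822 -588.30752004  221.9182562 ] [-3.09436324e+00 -5.34001602e-01  3.41655897e-04]
scene [array([[543.83,   0.  , 326.29],
       [  0.  , 543.83, 230.75],
       [  0.  ,   0.  ,   1.  ]]), array([[-0.26,  0.97, -0.02],
       [ 0.65,  0.16, -0.74],
       [-0.72, -0.2 , -0.67]]), array([ 203.14, -313.58, 1838.2 ])]
top [array([[475.17,   0.  , 323.81],
       [  0.  , 475.17, 243.06],
       [  0.  ,   0.  ,   1.  ]]), array([[-0.1 , -1.  , -0.  ],
       [-0.96,  0.09, -0.25],
       [ 0.25, -0.02, -0.97]]), array([-10.67, 619.19, 969.66])]
wrist [array([[371.65,   0.  , 325.46],
       [  0.  , 371.65, 241.23],
       [  0.  ,   0.  ,   1.  ]]), array([[ 0.33, -0.94, -0.  ],
       [-0.91, -0.32,  0.26],
       [-0.24, -0.09, -0.97]]), array([-623.51,  -31.33,  388.15])]
top slot [([566.0, -1.0, 62.0], 0.7), ([474.0, -298.0, 79.0], 0.31)]
top post_center [([473.0, -295.0, 80.0], 0.95), ([435.0, -429.0, 64.0], 0.89), ([543.0, -424.0, 74.0], 0.69), ([595.0, -269.0, 72.0], 0.6)]
top post_cup [([477.0, -302.0, 111.0], 0.85), ([596.0, -265.0, 105.0], 0.84), ([433.0, -42
[... 345 characters left out ...]
0, 1.0], 0.63)]
scene slot [([571.0, -4.0, 64.0], 0.63)]
scene post_center [([598.0, -265.0, 66.0], 0.86), ([471.0, -300.0, 72.0], 0.84), ([544.0, -428.0, 69.0], 0.71), ([433.0, -428.0, 73.0], 0.67)]
scene post_cup [([435.0, -430.0, 106.0], 0.97), ([473.0, -302.0, 114.0], 0.94), ([549.0, -424.0, 109.0], 0.63), ([596.0, -266.0, 105.0], 0.56)]
scene target_center [([434.0, 264.0, 92.0], 0.83)]
scene target_flange [([434.0, 265.0, 48.0], 0.94)]
scene post_rest [([478.0, -297.0, 2.0], 0.97), ([570.0, -5.0, 64.0], 0.22)]
scene target_rest [([433.0, 262.0, 6.0], 0.72)]
scene skull [([731.0, 274.0, 0.0], 0.82)]
scene lens [([728.0, -317.0, -0.0], 0.66)]
scene brush [([776.0, 34.0, 3.0], 0.96)]
1.15
```

View pics/top0.png

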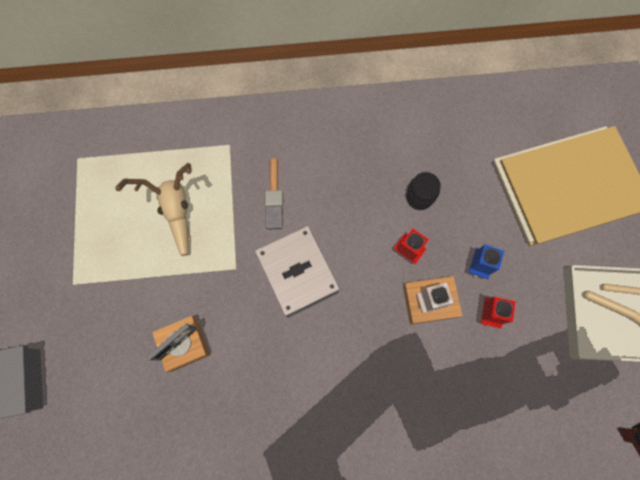

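View pics/scene0.png

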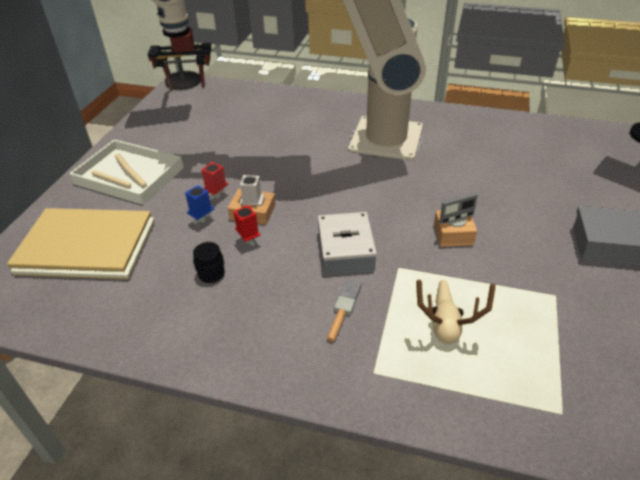

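View pics/wrist0.png

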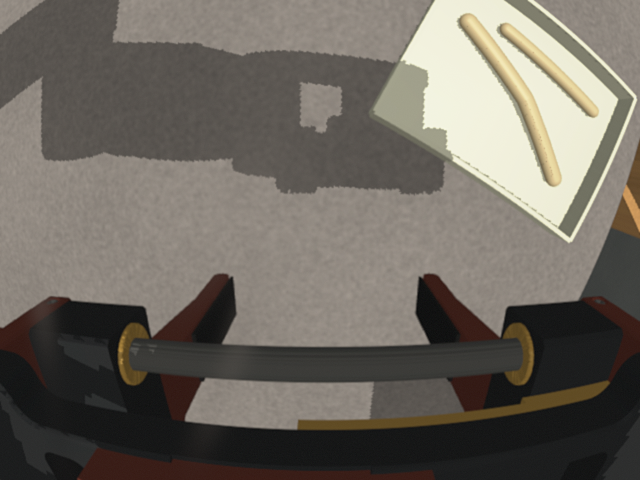

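```bash
python3 - <<'E'
import cv2,numpy as np
im=cv2.imread('pics/top0.png')
a=cv2.resize(im[220:330,240:350],None,fx=5,fy=5,interpolation=cv2.INTER_CUBIC)[:, :]
b=cv2.resize(im[260:340,390:530],None,fx=5,fy=5,interpolation=cv2.INTER_CUBIC)
c=cv2.resize(im[305:385,140:220],None,fx=5,fy=5,interpolation=cv2.INTER_CUBIC)
cv2.imwrite('pics/ca.png',a);cv2.imwrite('pics/cb.png',b);cv2.imwrite('pics/cc.png',c)
from h import *
o=monitor.get_obs(); print(R.from_rotvec(o['orientation']).as_matrix().round(3), o['qpos'])
E
```

```text
[[ 0.942  0.335  0.   ]
 [ 0.335 -0.942  0.   ]
 [ 0.     0.    -1.   ]] [-1.24798776e+00  4.23093059e-01  1.62989353e+00  9.78517009e-06
  1.08860478e+00 -1.89889158e-02]
```

View pics/ca.png

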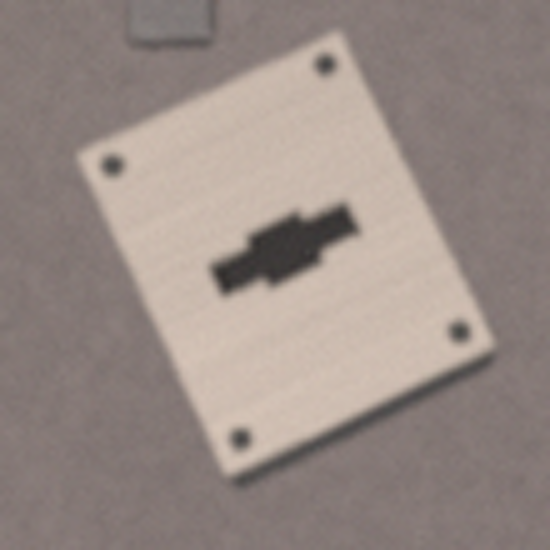

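View pics/cb.png

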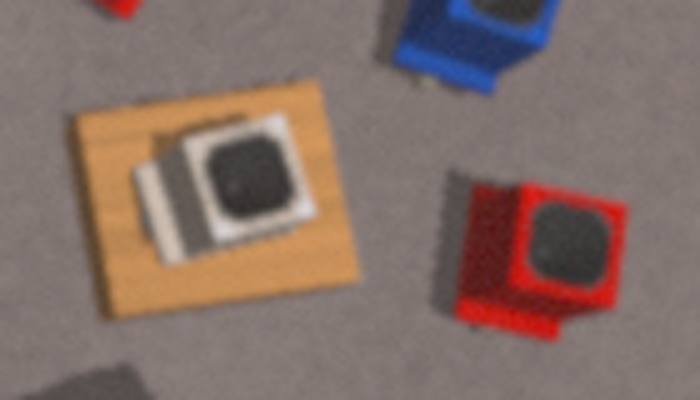

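View pics/cc.png

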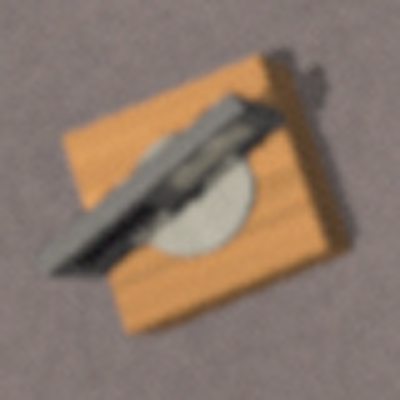

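```bash
python3 - <<'E'
from h import *
def W(l,off,z): return np.array([p2w((x/5+off[0],y/5+off[1]),z,'top')[:2] for x,y in l])
def ang(a,b): d=b-a; return np.degrees(np.arctan2(d[1],d[0])).round(1), np.hypot(*d).round(1)
b=W([(80,155),(340,33),(493,348),(230,478)],(240,220),62); print('base',b.mean(0),[ang(b[i],b[(i+1)%4]) for i in range(4)])
s=W([(219,279),(349,218)],(240,220),62); print('slot',s.mean(0),ang(*s))
p=W([(285,113),(318,213),(213,243),(183,135)],(390,260),112); print('rim',p.mean(0),[ang(p[i],p[(i+1)%4]) for i in range(4)])
r=W([(75,115),(320,80),(362,280),(105,318)],(390,260),42); print('rest',r.mean(0),[ang(r[i],r[(i+1)%4]) for i in range(4)])
c=W([(135,168),(165,265)],(390,260),50); print('collar edge',c.mean(0),ang(*c))
t=W([(60,260),(237,105)],(140,305),126); print('tgt',t.mean(0),ang(*t))
for n in('top','scene'):
  K,r,t=cam(n); print(n,-r.T@t)
E
```

```text
base [563.98894546  -6.03677531] [(np.float64(-69.4), np.float64(128.9)), (np.float64(-160.2), np.float64(159.1)), (np.float64(110.8), np.float64(127.2)), (np.float64(20.4), np.float64(159.6))]
slot [564.90351062  -5.61787024] (np.float64(-69.9), np.float64(63.4))
rim [ 472.24537652 -298.84645291] [(np.float64(-170.9), np.float64(43.2)), (np.float64(100.1), np.float64(45.8)), (np.float64(6.9), np.float64(46.0)), (np.float64(-83.4), np.float64(44.1))]
rest [ 472.7701448  -300.26114144] [(np.float64(-87.4), np.float64(111.9)), (np.float64(-177.7), np.float64(90.1)), (np.float64(92.7), np.float64(115.0)), (np.float64(0.4), np.float64(90.4))]
collar edge [ 466.31155497 -268.33040203] (np.float64(-171.1), np.float64(44.0))
tgt [430.86959981 256.51129532] (np.float64(-52.8), np.float64(89.6))
top [ 352.74047091  -46.01091028 1094.16910795]
scene [1572.00079797  229.85360891  997.27735168]
```

Call:
{"op": "carry_out", "data": {
  "targets": [
    [[0,0,-11],[263,289,7],87],
    [[0,0,-11],[263,289,7],87],
    [[0,0,-11],[263,289,7],87],
    [[0,0,-11],[263,289,7],87],
    [[0,0,-11],[263,289,7],87],
    [[0,0,-11],[263,289,7],87],
    [[0,0,-11],[263,289,7],87],
    [[0,0,-11],[263,289,7],87],
    [[0,0,-11],[263,289,7],87],
    [[0,0,-11],[263,289,7],87]
  ]
}}

```text
t: 1.98
ee_pos: [475.3, -296.5, 230.1]
orientation: [-3.132, -0.239, -0.002]
ft_force: [-0.0, -0.4, 0.0]
width: 87.0
```

```bash
python3 - <<'E'
from h import *
o=monitor.get_obs(); print(o['t'],o['ee_pos'],o['qpos'])
snap('wrist','w1'); K,r,t=cam('wrist'); print(-r.T@t, r.round(2))
for q in ['post_center','post_cup']:
    print(q,[(c2w(d['point'],'wrist').round(0).tolist(),round(d['confidence'],2)) for d in place_of(q,'wrist')[:4]])
E
```

```text
1.9833 [ 475.29266742 -296.46819404  230.08826771] [-5.79559724e-01  3.19239893e-01  1.76926678e+00  1.26664760e-03
  1.05207349e+00  8.38112492e-01]
[ 543.91672879 -284.73936621  390.71692275] [[ 0.15 -0.99 -0.  ]
 [-0.96 -0.15  0.26]
 [-0.25 -0.04 -0.97]]
post_center [([474.0, -298.0, 73.0], 0.97), ([431.0, -430.0, 68.0], 0.86), ([595.0, -263.0, 71.0], 0.8), ([544.0, -424.0, 66.0], 0.79)]
post_cup [([473.0, -299.0, 108.0], 0.94), ([588.0, -271.0, 100.0], 0.67), ([430.0, -433.0, 102.0], 0.65), ([537.0, -425.0, 107.0], 0.6)]
```

View pics/w1.png

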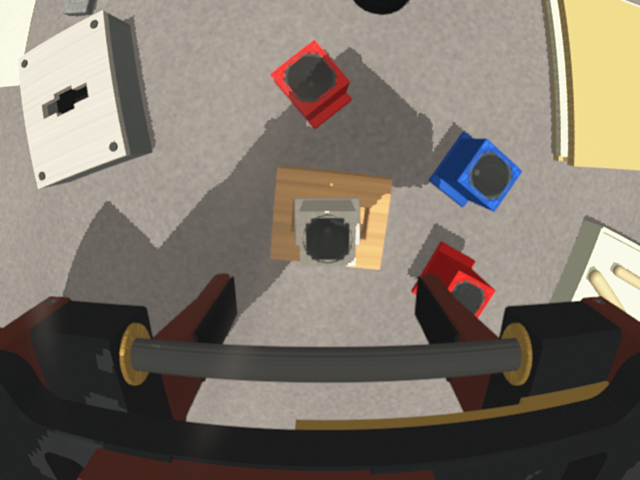

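```bash
python3 - <<'E'
import cv2
im=cv2.imread('pics/w1.png')
cv2.imwrite('pics/w1c.png',cv2.resize(im[160:280,255:405],None,fx=5,fy=5,interpolation=cv2.INTER_CUBIC))
from h import *
for P in [(472.5,-299.5,112),(472.5,-299.5,42)]:
  print(w2p(P,'wrist'))
E
```

```text
[326.92990221 236.03832507]
[326.60497126 218.16673593]
```

View pics/w1c.png

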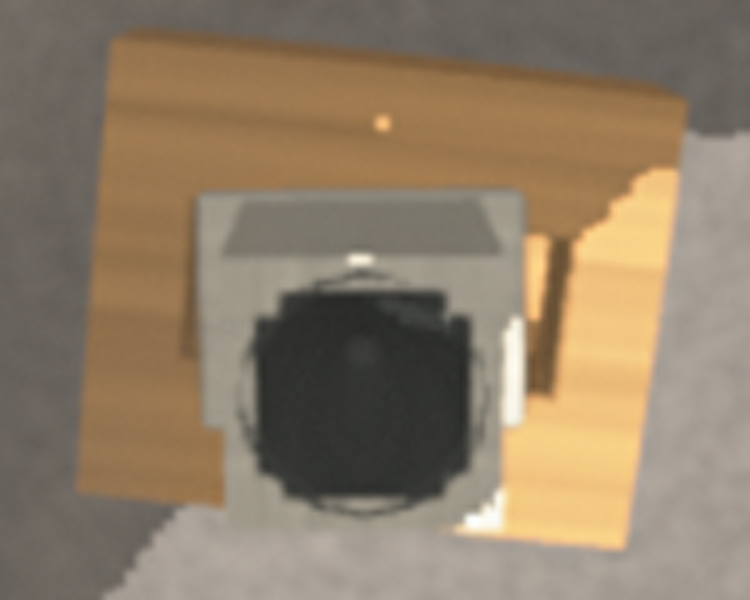

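```bash
python3 - <<'E'
from h import *
o=monitor.get_obs(); print(o['t'],o['ee_pos'],o['qpos'])
im=snap('wrist','w2')
o=monitor.get_obs(); print(o['t'],o['ee_pos'],R.from_rotvec(o['orientation']).as_matrix().round(4).tolist())
cv2.imwrite('pics/w2c.png',cv2.resize(im[160:280,255:405,::-1],None,fx=5,fy=5,interpolation=cv2.INTER_CUBIC))
print(w2p((472.5,-299.5,112),'wrist'), p2w((327.4,238.5),112,'wrist'))
E
```

```text
2.1333 [ 473.18908594 -298.94228852  229.71528898] [-5.84581660e-01  3.19417006e-01  1.76998119e+00 -2.64672237e-04
  1.05207953e+00  8.33565066e-01]
2.1833 [ 472.43062227 -299.74964345  229.64731226] [[0.9886, 0.1505, -0.0003], [0.1505, -0.9886, -0.0002], [-0.0003, 0.0002, -1.0]]
[326.00361974 234.90289129] [ 469.82892019 -300.99882949  112.        ]
```

View pics/w2c.png

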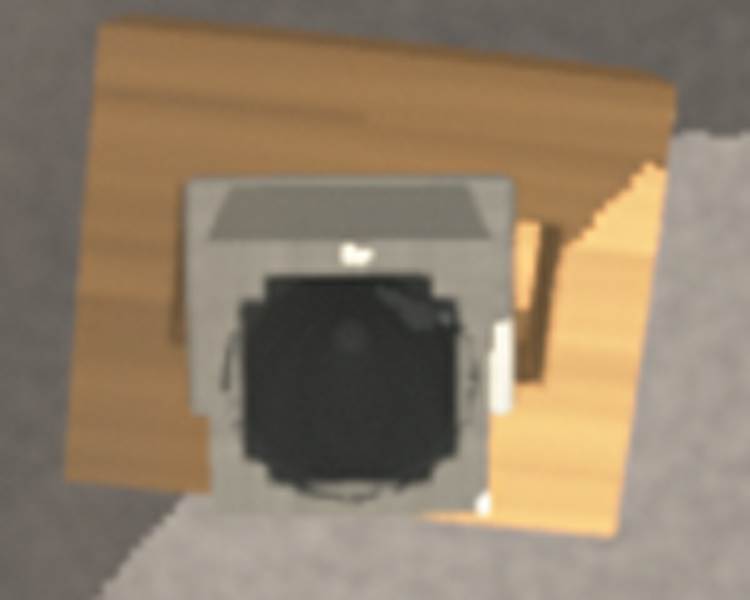

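Call:
{"op": "carry_out", "data": {
  "targets": [
    [[0,0,0],[0,0.5,-41],87],
    [[0,0,0],[0,0.5,-82],87],
    [[0,0,0],[0,0.5,-123],87],
    [[0,0,0],[0,0.5,-155],87],
    [[0,0,0],[0,0.5,-168],87],
    [[0,0,0],[0,0.5,-168],87],
    [[0,0,0],[0,0.5,-168],0],
    [[0,0,0],[0,0.5,-168],0],
    [[0,0,0],[0,0.5,-168],0],
    [[0,0,0],[0,0.5,-168],0]
  ]
}}

```text
t: 3.02
ee_pos: [473.3, -300.2, 63.3]
orientation: [3.131, 0.234, 0.004]
ft_force: [-0.7, 0.5, 0.1]
width: 63.8
```

Call:
{"op": "carry_out", "data": {
  "targets": [
    [[0,0,0],[0,0,0],0],
    [[0,0,0],[0,0,0],0],
    [[0,0,0],[0,0,0],0]
  ]
}}

```text
t: 3.27
ee_pos: [472.7, -299.0, 62.2]
orientation: [-3.133, -0.235, -0.001]
ft_force: [-0.3, 2.5, 5.5]
width: 43.8
```

Call:
{"op": "carry_out", "data": {
  "targets": [
    [[0,0,0],[0,0,0],0],
    [[0,0,0],[0,0,0],87],
    [[0,0,0],[0,0,0],87],
    [[0,0,0],[0,0,0],87],
    [[0,0,7],[0,0,0],87],
    [[0,0,14],[0,0,0],87],
    [[0,0,21],[0,0,0],87],
    [[0,0,28],[0,0,0],87],
    [[0,0,35],[0,0,0],87],
    [[0,0,42],[0,0,0],87]
  ]
}}

```text
t: 4.1
ee_pos: [472.5, -299.4, 61.5]
orientation: [-2.836, -1.351, 0.0]
ft_force: [-0.1, 0.4, -0.1]
width: 86.9
```

Call:
{"op": "carry_out", "data": {
  "targets": [
    [[0,0,7],[0,0,0],87],
    [[0,0,14],[0,0,0],87],
    [[0,0,21],[0,0,0],87],
    [[0,0,28],[0,0,0],87],
    [[0,0,35],[0,0,0],87],
    [[0,0,42],[0,0,0],87],
    [[0,0,48],[0,0,0],87],
    [[0,0,48],[0,0,0],87],
    [[0,0,48],[0,0,0],87]
  ]
}}

```text
t: 4.85
ee_pos: [472.5, -299.4, 61.6]
orientation: [-2.053, -2.378, 0.0]
ft_force: [-0.1, 0.1, -0.6]
width: 87.3
```

Call:
{"op": "carry_out", "data": {
  "targets": [
    [[0,0,0],[0,0,0],0],
    [[0,0,0],[0,0,0],0],
    [[0,0,0],[0,0,0],0],
    [[0,0,0],[0,0,0],0],
    [[0,0,0],[0,0,0],0],
    [[0,0,0],[0,0,0],0],
    [[0,0,0],[0,0,0],0],
    [[0,0,0],[0,0,0],0]
  ]
}}

```text
t: 5.52
ee_pos: [472.8, -299.4, 61.8]
orientation: [2.049, 2.381, 0.0]
ft_force: [1.6, 0.2, -0.3]
width: 43.5
```

Call:
{"op": "carry_out", "data": {
  "targets": [
    [[0,0,0],[0,0,30],0],
    [[0,0,0],[0,0,70],0],
    [[0,0,0],[0,0,110],0],
    [[0,0,0],[0,0,140],0],
    [[0,0,3],[20,30,140],0],
    [[0,0,5],[43,62,140],0],
    [[0,0,8],[66,96,140],0],
    [[0,0,10],[88,128,140],0],
    [[0,0,11.6],[110,160,140],0],
    [[0,0,11.6],[130,191,140],0]
  ]
}}

```text
t: 6.35
ee_pos: [602.5, -106.3, 200.7]
orientation: [-1.795, -2.576, 0.001]
ft_force: [0.8, -0.4, -4.5]
width: 43.8
```

Call:
{"op": "carry_out", "data": {
  "targets": [
    [[0,0,0],[0,0,0],0],
    [[0,0,0],[0,0,0],0],
    [[0,0,0],[0,0,0],0],
    [[0,0,0],[0,0,0],0],
    [[0,0,0],[0,0,0],0]
  ]
}}

```text
t: 6.77
ee_pos: [601.6, -109.4, 201.3]
orientation: [-1.799, -2.574, 0.001]
ft_force: [-0.1, 0.5, -5.4]
width: 44.0
```

```bash
python3 - <<'E'
from h import *
snap('wrist','w3'); snap('top','t3')
o=monitor.get_obs(); print(o['t'],o['ee_pos'],o['qpos'],o['width'],o['ft_force'])
m=R.from_rotvec(o['orientation']).as_matrix(); print(m.round(4))
K,r,t=cam('wrist'); np.save('w3cam.npy',np.c_[r,t]); 
for P in [(565,-5.5,62)]: print(w2p(P,'wrist'))
e=o['ee_pos']; print(w2p(e+[0,0,54],'wrist'),w2p(e+[0,0,54],'top'),w2p(e+[0,0,-16],'wrist'))
E
```

```text
6.8667 [ 601.93762776 -109.40107539  201.64746782] [-1.99199228e-01  4.28041053e-01  1.67646709e+00 -8.85406130e-05
  1.03737243e+00 -5.49709897e-01] 43.676956853131685 [ 0.65767344 -0.22594918 -5.84269302]
[[-3.434e-01  9.392e-01 -3.000e-04]
 [ 9.392e-01  3.434e-01 -0.000e+00]
 [ 1.000e-04 -3.000e-04 -1.000e+00]]
[327.73837252  96.15313034]
[327.94277087 363.15864182] [345.45210944 223.95875267] [327.11785298 286.70320241]
```

View pics/w3.png

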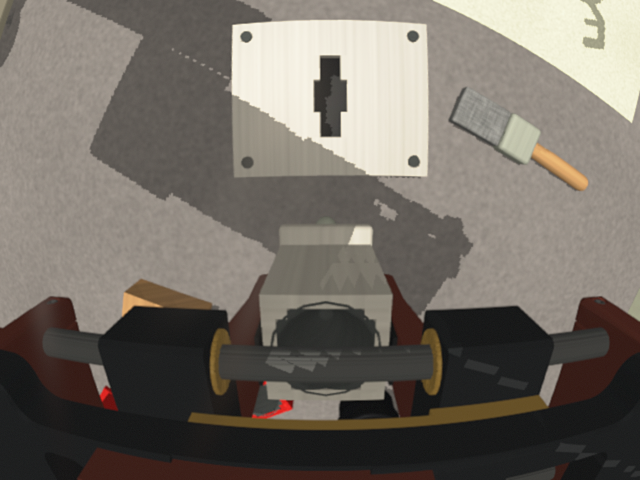

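View pics/t3.png

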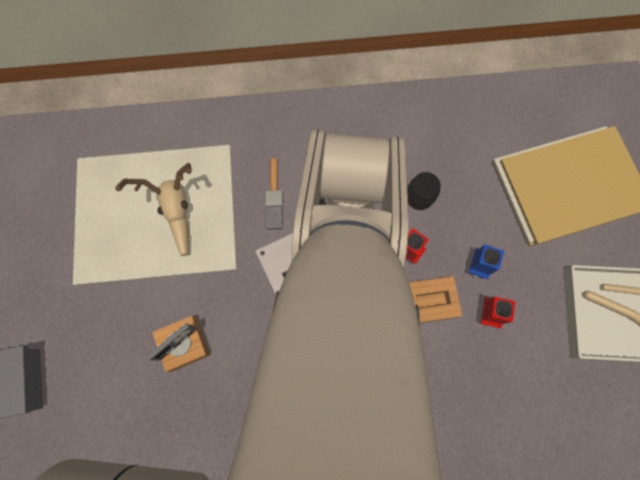

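```bash
python3 - <<'E'
import cv2
im=cv2.imread('pics/w3.png')
cv2.imwrite('pics/w3a.png',cv2.resize(im[10:190,220:440],None,fx=3.6,fy=3.3,interpolation=cv2.INTER_CUBIC))
cv2.imwrite('pics/w3b.png',cv2.resize(im[210:410,240:420],None,fx=4,fy=3,interpolation=cv2.INTER_CUBIC))
E
```

```text
(no output)
```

View pics/w3a.png

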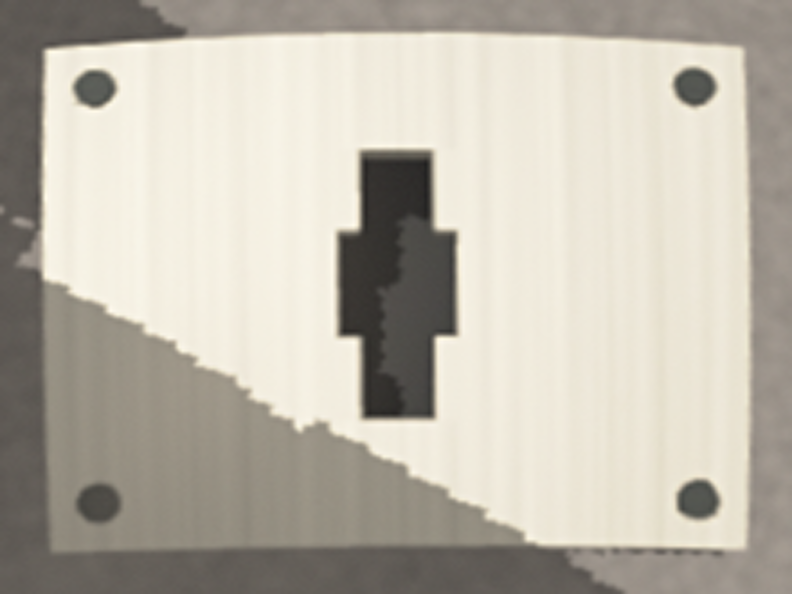

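View pics/w3b.png

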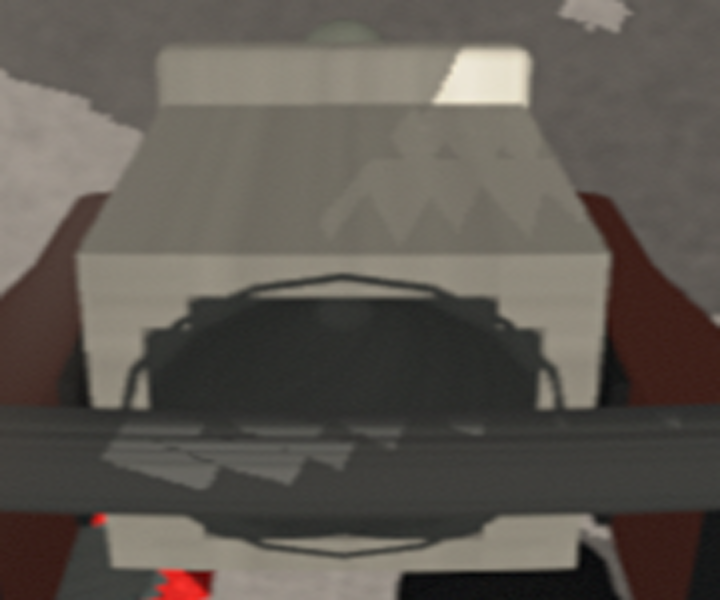

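```bash
cat >> h.py <<'E'
def tool():
    o=monitor.get_obs(); return np.array(o['ee_pos']),R.from_rotvec(o['orientation']).as_matrix()
E
python3 - <<'E'
from h import *
e,m=tool(); yaw=np.arctan2(m[1,0],m[0,0]); ux=np.array([np.cos(yaw),np.sin(yaw),0]); uy=np.array([np.sin(yaw),-np.cos(yaw),0]); uz=np.array([0,0,1])
print(np.degrees(yaw))
g=61.7-42-0  # tcp above collar underside
for n,(a,b,c) in dict(colLow=(31,-23,0),colUp=(31,-23,8),bodyfoot=(22,-22,8),rimF=(22,-22,70),rimFr=(22,22,70),rimB=(-22,-22,70)).items():
    p=w2p(e+a*ux+b*uy+(c-g)*uz,'wrist'); print(n,p.round(1), ((p-[240,210])*[4,3]).round(0))
S=lambda x,y:p2w((x/3.6+220,y/3.3+10),62,'wrist')
pts={k:S(*v) for k,v in dict(sqtl=(338,232),sqtr=(457,232),sqbl=(339,336),sqbr=(457,336),top=(396,150),bot=(398.5,417)).items()}
sq=np.mean([pts[k] for k in pts if k[:2]=='sq'],axis=0); ends=(pts['top']+pts['bot'])/2
print(sq,ends); d=pts['top']-pts['bot']; print(np.degrees(np.arctan2(d[1],d[0])),np.hypot(*d[:2]))
for a,b in [('sqtl','sqtr'),('sqtl','sqbl')]: print(np.linalg.norm(pts[a]-pts[b]))
sc=[S(*v) for v in [(95,88),(695,86),(698,500),(99,503)]]; print('screws',np.mean(sc,axis=0)); 
for i,j in [(0,1),(3,2),(3,0),(2,1)]:
  d=sc[j]-sc[i]; print(np.degrees(np.arctan2(d[1],d[0])))
E
```

```text
110.08536151533272
colLow [281.1 225.9] [164.  48.]
colUp [279.1 229.5] [156.  59.]
bodyfoot [281.8 247.6] [167. 113.]
rimF [260.7 299.6] [ 83. 269.]
rimFr [395.2 299.5] [621. 269.]
rimB [269.6 403.9] [118. 582.]
[566.98033337  -4.53269714  62.        ] [566.72636973  -4.1425921   62.        ]
110.54041366992942 66.75528850357638
26.283735583634495
25.916949551955984
screws [566.84804712  -4.17886352  62.        ]
20.54826043495396
20.49807439194305
110.51019950392029
110.4895203764821
```

Call:
{"op": "carry_out", "data": {
  "targets": [
    [[0,0,0.4],[-12,35,-10],0],
    [[0,0,0.4],[-24,70,-20],0],
    [[0,0,0.4],[-34,104.4,-30],0],
    [[0,0,0.4],[-34.4,104.4,-60],0],
    [[0,0,0.4],[-34.4,104.4,-76],0],
    [[0,0,0.4],[-34.4,104.4,-76],0],
    [[0,0,0.4],[-34.4,104.4,-76],0],
    [[0,0,0.4],[-34.4,104.4,-76],0]
  ]
}}

```text
t: 7.53
ee_pos: [569.1, -4.6, 126.8]
orientation: [1.789, 2.58, 0.002]
ft_force: [0.8, -0.3, -4.4]
width: 44.0
```

```bash
python3 - <<'E'
from h import *
im=snap('wrist','w4')
e,m=tool(); print(e, monitor.get_obs()['t'],monitor.get_obs()['ft_force'])
cv2.imwrite('pics/w4a.png',cv2.resize(im[150:330,220:440,::-1],None,fx=3.6,fy=3.3,interpolation=cv2.INTER_CUBIC))
print(w2p((567.5,-5,62),'wrist'))
E
```

```text
[569.34516332  -4.61602348 127.10718911] 7.5833 [ 0.43746948  0.23657816 -5.46280518]
[323.57833273 257.26225689]
```

View pics/w4a.png

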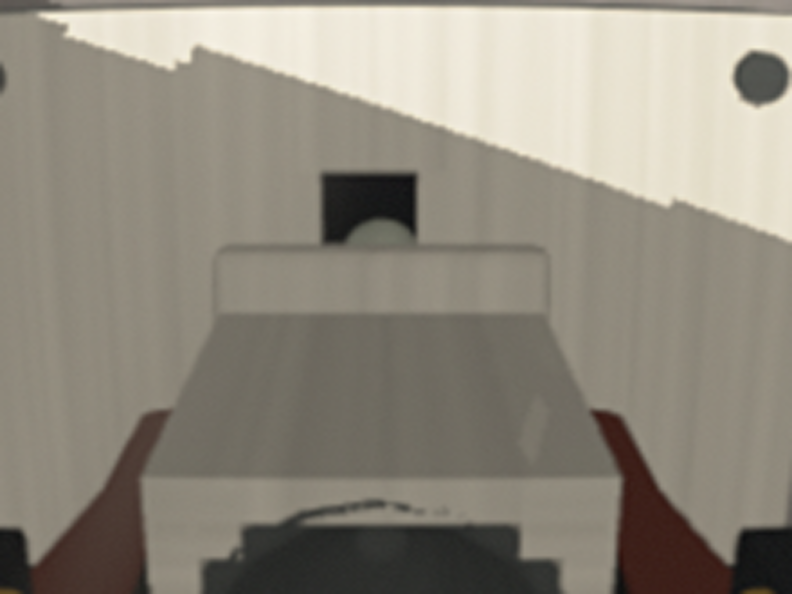

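View pics/w4.png

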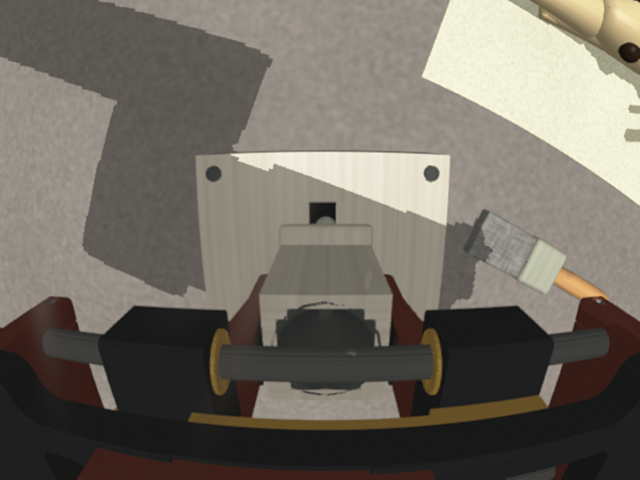

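```bash
python3 - <<'E'
from h import *
e,m=tool(); yaw=np.arctan2(m[1,0],m[0,0]); ux=np.array([np.cos(yaw),np.sin(yaw),0]); uy=np.array([np.sin(yaw),-np.cos(yaw),0])
print(e,np.degrees(yaw))
p=p2w((322.6,202.4),62,'wrist'); print(p,p-34*ux, (p-e)@ux,(p-e)@uy)
g=19.7
for n,(a,b,c) in dict(colLow=(31,-23,0),colUp=(31,-23,8),bodyfoot=(22,-22,8),rimF=(22,-22,70),bartip=(30,0,-22),bartop=(30,0,-16)).items():
    q=w2p(e+a*ux+b*uy+[0,0,c-g],'wrist'); print(n,((q-[220,150])*[3.6,3.3]).round(0))
E
```

```text
[569.34516332  -4.61602348 127.10718911] 110.51734722462714
[554.64409559  27.79869295  62.        ] [566.56078816  -4.04455497  62.        ] 35.51111635500629 -2.4074568854601375
colLow [219. 250.]
colUp [212. 262.]
bodyfoot [222. 322.]
rimF [148. 494.]
bartip [384. 227.]
bartop [385. 234.]
```

Call:
{"op": "carry_out", "data": {
  "targets": [
    [[0,0,0],[-2,0.2,0],0],
    [[0,0,0],[-2,0.2,0],0],
    [[0,0,0],[-2,0.2,0],0],
    [[0,0,0],[-2,0.2,0],0]
  ]
}}

```text
t: 7.92
ee_pos: [566.4, -3.9, 126.2]
orientation: [1.789, 2.582, 0.001]
ft_force: [0.3, 0.5, -5.0]
width: 43.9
```

```bash
python3 - <<'E'
from h import *
im=snap('wrist','w5')
e,m=tool(); print(e, monitor.get_obs()['t'],monitor.get_obs()['ft_force'])
cv2.imwrite('pics/w5a.png',cv2.resize(im[150:330,220:440,::-1],None,fx=3.6,fy=3.3,interpolation=cv2.INTER_CUBIC))
E
```

```text
[566.26558677  -3.82747726 126.0321867 ] 7.9667 [ 0.01900377  0.52507413 -5.93504444]
```

View pics/w5a.png

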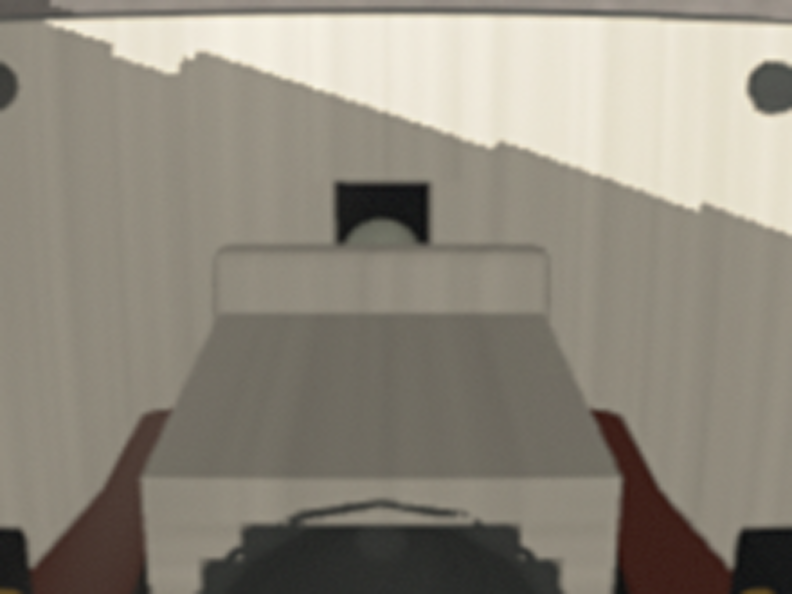

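Call:
{"op": "carry_out", "data": {
  "targets": [
    [[0,0,0],[0.2,-0.6,-4],0],
    [[0,0,0],[0.2,-0.6,-8],0],
    [[0,0,0],[0.2,-0.6,-12],0],
    [[0,0,0],[0.2,-0.6,-16],0],
    [[0,0,0],[0.2,-0.6,-20],0]
  ]
}}

```text
t: 8.38
ee_pos: [566.1, -4.3, 105.0]
orientation: [-1.789, -2.582, 0.001]
ft_force: [0.5, -0.1, -6.1]
width: 44.0
```

Call:
{"op": "carry_out", "data": {
  "targets": [
    [[0,0,0],[0,0,-5],0],
    [[0,0,0],[0,0,-10],0],
    [[0,0,0],[0,0,-15],0],
    [[0,0,0],[0,0,-18],0],
    [[0,0,0],[0,0,-20],0],
    [[0,0,0],[0,0,-20],0]
  ]
}}

```text
t: 8.88
ee_pos: [566.0, -4.3, 85.1]
orientation: [-1.788, -2.582, 0.001]
ft_force: [-0.2, 0.5, -6.0]
width: 43.8
```

Call:
{"op": "carry_out", "data": {
  "targets": [
    [[0,0,0],[0,0,-1],0],
    [[0,0,0],[0,0,-2],0],
    [[0,0,0],[0,0,-3],0],
    [[0,0,0],[0,0,-3.5],0],
    [[0,0,0],[0,0,-3.5],0]
  ]
}}

```text
t: 9.3
ee_pos: [566.3, -4.3, 82.2]
orientation: [-1.789, -2.583, 0.0]
ft_force: [0.5, 0.3, -4.7]
width: 44.2
```

Call:
{"op": "carry_out", "data": {
  "targets": [
    [[0,0,0],[0,0,-0.5],0],
    [[0,0,0],[0,0,-1],0],
    [[0,0,0],[0,0,-1],0]
  ]
}}

```text
t: 9.55
ee_pos: [566.4, -4.3, 81.7]
orientation: [1.789, 2.582, 0.0]
ft_force: [-3.1, 0.3, 1.7]
width: 43.9
```

Call:
{"op": "carry_out", "data": {
  "targets": [
    [[0,0,-7],[0,0,0.5],0],
    [[0,0,-14],[0,0,0.5],0],
    [[0,0,-21],[0,0,0.5],0],
    [[0,0,-28],[0,0,0.5],0],
    [[0,0,-35],[0,0,0.5],0],
    [[0,0,-42],[0,0,0.5],0],
    [[0,0,-49],[0,0,0.5],0]
  ]
}}

```text
t: 10.13
ee_pos: [566.2, -4.2, 81.7]
orientation: [-2.703, -1.6, -0.0]
ft_force: [-1.1, 0.4, -2.5]
width: 43.8
```

Call:
{"op": "carry_out", "data": {
  "targets": [
    [[0,0,-7],[0,0,0],0],
    [[0,0,-14],[0,0,0],0],
    [[0,0,-21],[0,0,0],0],
    [[0,0,-28],[0,0,0],0],
    [[0,0,-35],[0,0,0],0],
    [[0,0,-41],[0,0,0],0],
    [[0,0,-41],[0,0,0],0],
    [[0,0,-41],[0,0,0],0]
  ]
}}

```text
t: 10.8
ee_pos: [566.6, -4.2, 81.7]
orientation: [-3.09, -0.566, -0.001]
ft_force: [0.9, 0.5, -3.4]
width: 44.2
```

```bash
python3 - <<'E'
from h import *
im=snap('wrist','w6')
e,m=tool(); print(e, monitor.get_obs()['t'],monitor.get_obs()['ft_force'],np.degrees(np.arctan2(m[1,0],m[0,0])),monitor.get_obs()['width'])
E
```

```text
[566.57353602  -4.24254273  81.73233988] 10.85 [ 0.27561642  0.29388943 -3.17716526] 20.768933817400086 43.8092821581233
```

View pics/w6.png

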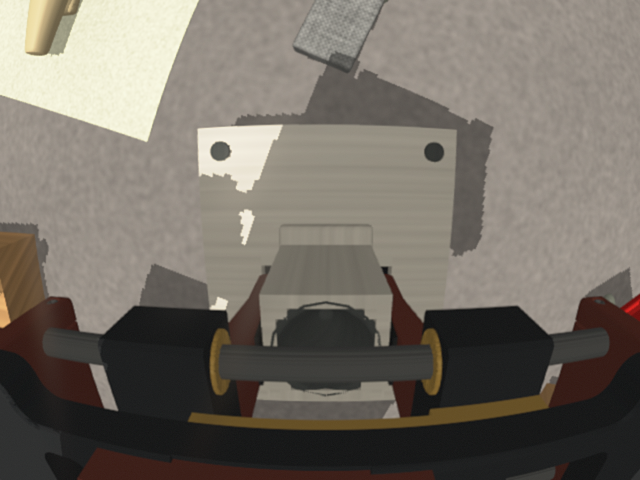

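Call:
{"op": "carry_out", "data": {
  "targets": [
    [[0,0,0],[0,0,-0.5],0],
    [[0,0,0],[0,0,-0.5],87],
    [[0,0,0],[0,0,-0.5],87],
    [[0,0,0],[0,0,-0.5],87],
    [[0,0,0],[0,0,-0.5],87]
  ]
}}

```text
t: 11.27
ee_pos: [566.6, -4.4, 81.3]
orientation: [3.091, 0.562, 0.001]
ft_force: [1.1, -0.3, -0.6]
width: 67.4
```

Call:
{"op": "carry_out", "data": {
  "targets": [
    [[0,0,0],[0,0,20],87],
    [[0,0,0],[0,0,60],87],
    [[0,0,0],[0,0,100],87],
    [[0,0,7],[-8,15,140],87],
    [[0,0,14],[-22,45,150],87],
    [[0,0,21],[-37,75,150],87],
    [[0,0,28],[-52,105,150],87],
    [[0,0,35],[-66,135,150],87],
    [[0,0,42],[-80,160,150],87],
    [[0,0,49],[-94,185,150],87]
  ]
}}

```text
t: 12.1
ee_pos: [471.5, 181.9, 231.4]
orientation: [2.574, 1.801, 0.001]
ft_force: [1.3, 0.6, 0.3]
width: 87.3
```

Call:
{"op": "carry_out", "data": {
  "targets": [
    [[0,0,7],[-7,10,0],87],
    [[0,0,14],[-14,20,0],87],
    [[0,0,21],[-20,30,0],87],
    [[0,0,28],[-25,40,0],87],
    [[0,0,35],[-30,50,0],87],
    [[0,0,42],[-35,60,0],87],
    [[0,0,49],[-40,70,0],87],
    [[0,0,57],[-41,81,0],87],
    [[0,0,57],[-41,81,0],87],
    [[0,0,57],[-41,81,0],87]
  ]
}}

```text
t: 12.93
ee_pos: [431.3, 261.8, 231.2]
orientation: [1.414, 2.805, -0.0]
ft_force: [-0.1, -0.6, 0.2]
width: 87.1
```

```bash
python3 - <<'E'
from h import *
im=snap('wrist','w7')
e,m=tool(); print(e, monitor.get_obs()['t'],np.degrees(np.arctan2(m[1,0],m[0,0])),monitor.get_obs()['qpos'])
for q in ['target_center','target_flange','target_rest']:
    print(q,[(c2w(d['point'],'wrist').round(1).tolist(),round(d['confidence'],2)) for d in place_of(q,'wrist')[:2]])
im=snap('top','t7')
cv2.imwrite('pics/t7a.png',cv2.resize(im[200:400,130:350,::-1],None,fx=3.6,fy=3,interpolation=cv2.INTER_CUBIC))
E
```

```text
[431.28479801 261.43681081 231.13177734] 12.9833 126.4199195531286 [ 5.21499756e-01  2.35015096e-01  1.88503965e+00 -2.76888918e-04
  1.02167226e+00 -1.14003200e-01]
target_center [([430.6, 258.2, 93.4], 0.86)]
target_flange [([428.3, 261.1, 47.7], 0.82)]
target_rest []
```

View pics/w7.png

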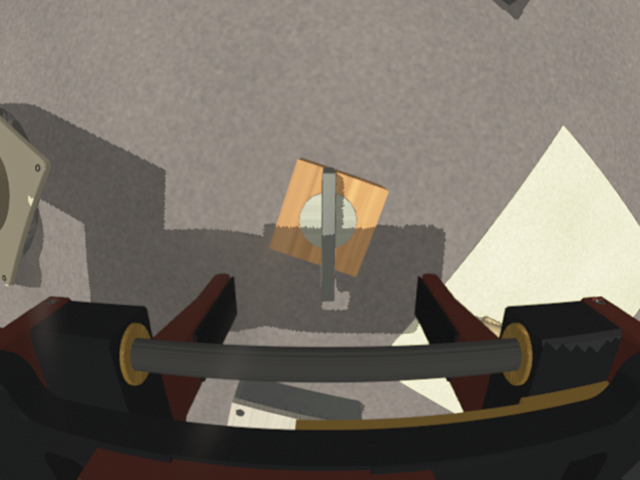

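View pics/t7a.png

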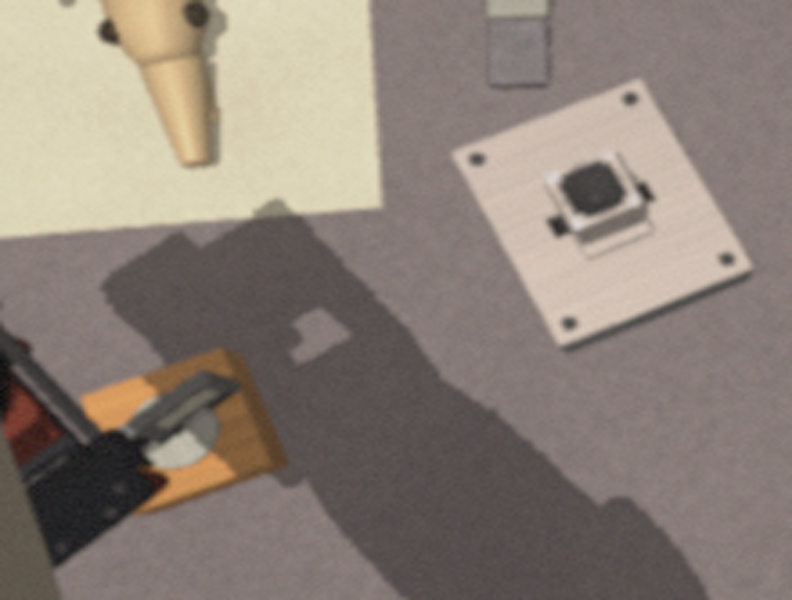

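```bash
python3 - <<'E'
import cv2
im=cv2.imread('pics/w7.png')
cv2.imwrite('pics/w7a.png',cv2.resize(im[145:325,240:420],None,fx=4,fy=3.3,interpolation=cv2.INTER_CUBIC))
E
```

```text
(no output)
```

View pics/w7a.png

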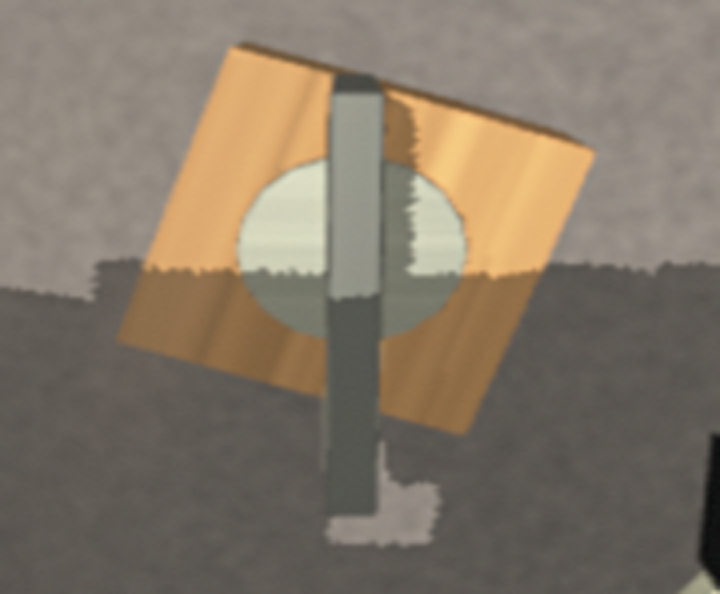

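```bash
python3 - <<'E'
from h import *
e,m=tool(); print(e)
S=lambda x,y,z:p2w((x/4+240,y/3.3+145),z,'wrist')
a=[S(*p,126) for p in [(330,93),(382,93),(378,515),(328,515)]]; c=np.mean(a,axis=0)
d=a[0]-a[3]; d2=a[1]-a[2]; print('top',c,np.linalg.norm(d),np.degrees(np.arctan2(d[1],d[0])),np.degrees(np.arctan2(d2[1],d2[0])))
fl=(S(238,247,56)+S(466,247,56))/2; fy=(S(352,156,56)+S(352,341,56))/2; print(fl,fy,np.linalg.norm(S(238,247,56)-S(466,247,56)))
o=monitor.get_obs(); K,r,t=cam('wrist'); print(np.degrees(np.arctan2(m[1,0],m[0,0])))
E
```

```text
[431.44516303 261.1625084  231.16967098]
top [432.09725806 263.28269039 126.        ] 98.56978650107922 126.0884203126283 126.36966326241006
[431.63624117 263.9155809   56.        ] [432.15445383 263.20010667  56.        ] 52.651994631599855
126.45406532880912
```

Call:
{"op": "carry_out", "data": {
  "targets": [
    [[0,0,0],[1.2,1.7,-40],60],
    [[0,0,0],[1.2,1.7,-80],40],
    [[0,0,0],[1.2,1.7,-115],40],
    [[0,0,0],[1.2,1.7,-140],40],
    [[0,0,0],[1.2,1.7,-150],40],
    [[0,0,0],[1.2,1.7,-150],40],
    [[0,0,0],[1.2,1.7,-150],40],
    [[0,0,0],[1.2,1.7,-150],40]
  ]
}}

```text
t: 13.85
ee_pos: [433.7, 263.9, 82.7]
orientation: [1.412, 2.805, 0.003]
ft_force: [0.4, 0.2, 0.1]
width: 40.7
```

Call:
{"op": "carry_out", "data": {
  "targets": [
    [[0,0,0],[0,0,0],0],
    [[0,0,0],[0,0,0],0],
    [[0,0,0],[0,0,0],0],
    [[0,0,0],[0,0,0],0],
    [[0,0,0],[0,0,0],0],
    [[0,0,0],[0,0,0],0]
  ]
}}

```text
t: 14.35
ee_pos: [432.7, 263.5, 81.6]
orientation: [1.412, 2.806, 0.001]
ft_force: [-1.4, 0.2, 4.6]
width: 9.8
```

```bash
python3 - <<'E'
from h import *
im=snap('wrist','w8')
e,m=tool(); print(e, monitor.get_obs()['t'],np.degrees(np.arctan2(m[1,0],m[0,0])),monitor.get_obs()['width'],monitor.get_obs()['ft_force'])
E
```

```text
[432.66570188 263.48838899  81.56339755] 14.4 126.59055462425721 9.696403318139234 [-0.77277406  0.03729267  6.34615895]
```

View pics/w8.png

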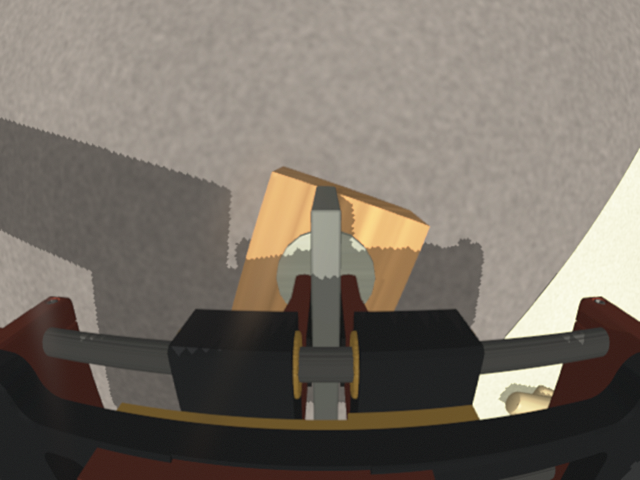

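```bash
python3 - <<'E'
from h import *
im=cv2.imread('pics/w8.png')
cv2.imwrite('pics/w8a.png',cv2.resize(im[160:430,240:420],None,fx=4,fy=2.2,interpolation=cv2.INTER_CUBIC))
e,m=tool(); yaw=np.arctan2(m[1,0],m[0,0]); ux=np.array([np.cos(yaw),np.sin(yaw),0]); uy=np.array([np.sin(yaw),-np.cos(yaw),0])
for a in [(50,-5,126),(50,5,126),(-50,-5,126),(50,-5,56),(27,0,56),(0,-27,56),(0,27,56)]:
    P=e+a[0]*ux+a[1]*uy; P[2]=a[2]; q=w2p(P,'wrist'); print(a,q.round(1),((q-[240,160])*[4,2.2]).round())
E
```

```text
(50, -5, 126) [311.5 211.9] [286. 114.]
(50, 5, 126) [342.9 211.9] [412. 114.]
(-50, -5, 126) [315.2 444.2] [301. 625.]
(50, -5, 56) [316.5 186.7] [306.  59.]
(27, 0, 56) [326.5 231.2] [346. 157.]
(0, -27, 56) [276.3 280.1] [145. 264.]
(0, 27, 56) [376.6 280. ] [546. 264.]
```

View pics/w8a.png

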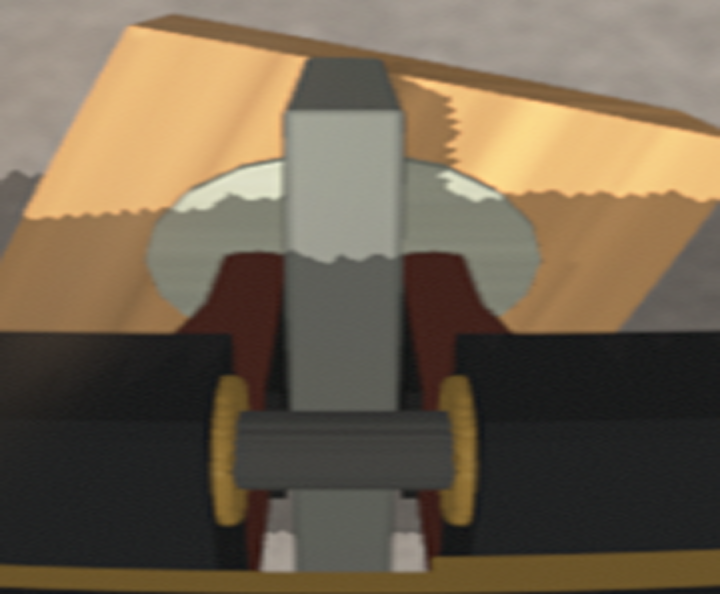

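Call:
{"op": "carry_out", "data": {
  "targets": [
    [[0,0,0],[0,0,20],0],
    [[0,0,0],[0,0,55],0],
    [[0,0,0],[0,0,95],0],
    [[0,0,0],[0,0,130],0],
    [[0,0,0],[10,-20,150],0],
    [[0,0,0],[25,-50,150],0],
    [[0,0,0],[42,-84,150],0],
    [[0,0,0],[59,-118,150],0],
    [[0,0,0],[76,-152,150],0],
    [[0,0,0],[92,-185,150],0]
  ]
}}

```text
t: 15.23
ee_pos: [524.6, 76.6, 230.8]
orientation: [-1.411, -2.806, 0.001]
ft_force: [0.0, 0.8, -2.3]
width: 10.0
```

Call:
{"op": "carry_out", "data": {
  "targets": [
    [[0,0,0],[15,-30,0],0],
    [[0,0,0],[30,-60,0],0],
    [[0,0,0],[41.5,-82.3,0],0],
    [[0,0,0],[41.5,-82.3,0],0],
    [[0,0,0],[41.5,-82.3,0],0],
    [[0,0,0],[41.5,-82.3,0],0],
    [[0,0,0],[41.5,-82.3,0],0]
  ]
}}

```text
t: 15.82
ee_pos: [565.2, -3.0, 230.8]
orientation: [-1.41, -2.806, 0.0]
ft_force: [-0.3, 0.2, -2.7]
width: 9.5
```

```bash
python3 - <<'E'
from h import *
im=snap('wrist','w9'); s=snap('scene','s9')
cv2.imwrite('pics/s9a.png',cv2.resize(s[120:320,250:450,::-1],None,fx=3.5,fy=3,interpolation=cv2.INTER_CUBIC))
e,m=tool(); print(e, monitor.get_obs()['t'],np.degrees(np.arctan2(m[1,0],m[0,0])),monitor.get_obs()['width'],monitor.get_obs()['ft_force'])
print(w2p((566.5,-4.2,132),'wrist'),w2p((566.5,-4.2,132),'scene'))
E
```

```text
[565.45900075  -2.82844791 231.08667144] 15.9167 126.6706759150351 10.081549849406798 [-0.50828804  0.44479868 -1.48838689]
[326.28680362 246.27113174] [346.39669624 212.40475518]
```

View pics/w9.png

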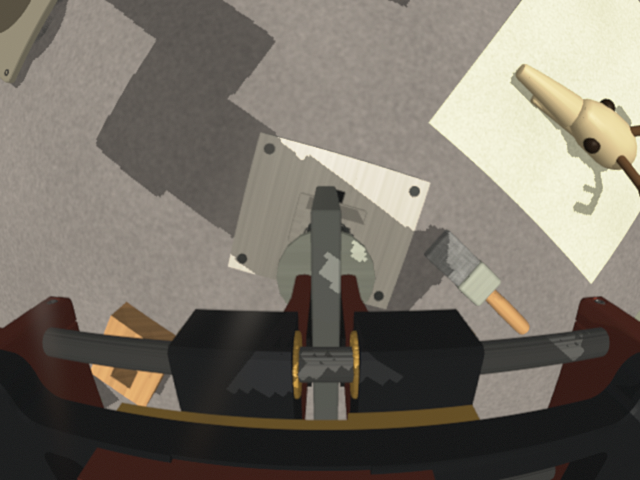

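View pics/s9a.png

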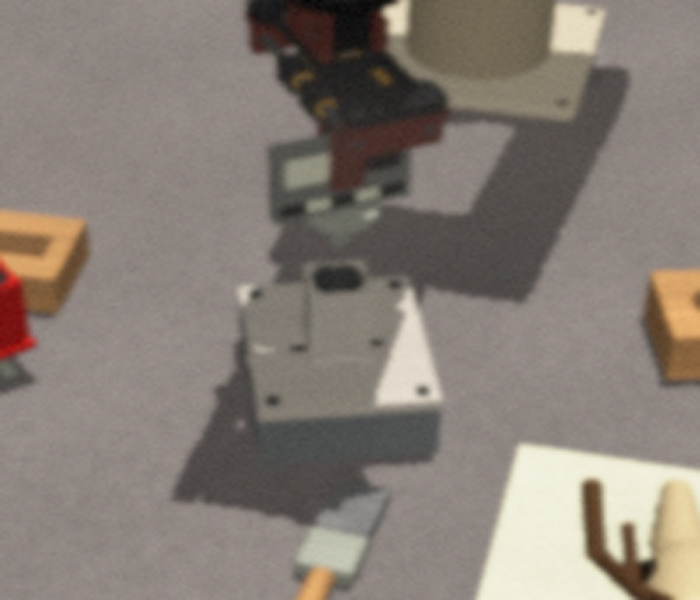

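Call:
{"op": "carry_out", "data": {
  "targets": [
    [[0,0,0],[0.8,-0.9,-15],0],
    [[0,0,0],[0.8,-0.9,-30],0],
    [[0,0,0],[0.8,-0.9,-40],0],
    [[0,0,0],[0.8,-0.9,-48],0],
    [[0,0,0],[0.8,-0.9,-54],0],
    [[0,0,0],[0.8,-0.9,-57],0],
    [[0,0,0],[0.8,-0.9,-57],0],
    [[0,0,0],[0.8,-0.9,-57],0]
  ]
}}

```text
t: 16.58
ee_pos: [567.0, -4.8, 174.4]
orientation: [1.412, 2.806, 0.0]
ft_force: [0.3, 0.5, -2.3]
width: 10.3
```

Call:
{"op": "carry_out", "data": {
  "targets": [
    [[0,0,0],[-0.7,0.8,-1],0],
    [[0,0,0],[-0.7,0.8,-2],0],
    [[0,0,0],[-0.7,0.8,-3],0],
    [[0,0,0],[-0.7,0.8,-4],0],
    [[0,0,0],[-0.7,0.8,-4.5],0],
    [[0,0,0],[-0.7,0.8,-4.5],0]
  ]
}}

```text
t: 17.08
ee_pos: [566.1, -4.1, 169.6]
orientation: [-1.412, -2.806, 0.0]
ft_force: [-0.5, -0.4, -1.6]
width: 9.5
```

Call:
{"op": "carry_out", "data": {
  "targets": [
    [[0,0,0],[0,0,-0.7],0],
    [[0,0,0],[0,0,-1.4],0],
    [[0,0,0],[0,0,-2],0],
    [[0,0,0],[0,0,-2],0]
  ]
}}

```text
t: 17.42
ee_pos: [566.5, -3.7, 168.0]
orientation: [1.412, 2.806, 0.001]
ft_force: [-0.1, 2.4, 1.3]
width: 9.5
```

Call:
{"op": "carry_out", "data": {
  "targets": [
    [[0,0,0],[0,0,-0.5],0],
    [[0,0,0],[0,0,-1],0],
    [[0,0,0],[0,0,-1],0]
  ]
}}

```text
t: 17.67
ee_pos: [566.6, -3.8, 167.8]
orientation: [1.412, 2.806, 0.001]
ft_force: [-2.3, 2.9, 8.9]
width: 9.6
```

```bash
python3 - <<'E'
from h import *
s=snap('scene','s10')
cv2.imwrite('pics/s10a.png',cv2.resize(s[120:320,250:450,::-1],None,fx=3.5,fy=3,interpolation=cv2.INTER_CUBIC))
o=monitor.get_obs();print(o['ee_pos'],o['ft_force'],o['moment'])
E
```

```text
[566.59356845  -3.75357999 167.8397322 ] [-1.82799263  2.39647728  9.43308035] [ 0.5920711   0.38462795 -0.04115679]
```

View pics/s10a.png

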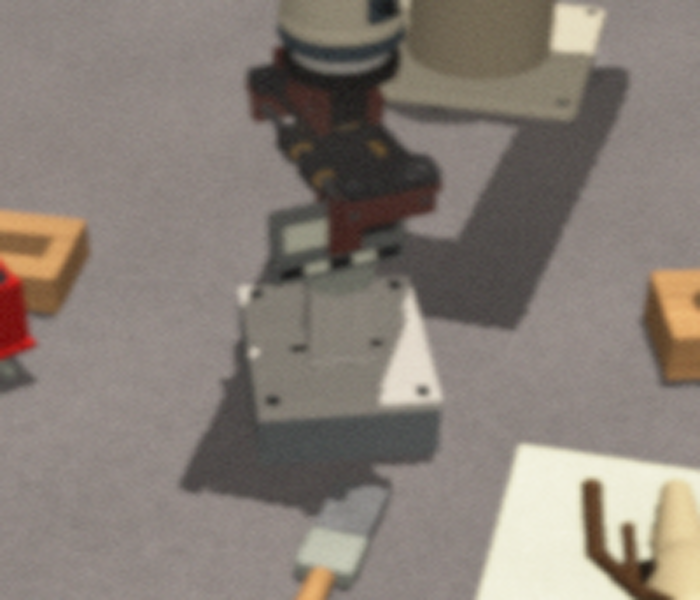

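Call:
{"op": "carry_out", "data": {
  "targets": [
    [[0,0,0],[0,0,3],0],
    [[0,0,0],[0,0,6],0],
    [[0,0,0],[0,0,9],0],
    [[0,0,0],[0,0,12],0],
    [[0,0,0],[0,0,15],0],
    [[0,0,0],[0,0,16],0],
    [[0,0,0],[0,0,16],0],
    [[0,0,0],[0,0,16],0],
    [[0,0,0],[0,0,16],0]
  ]
}}

```text
t: 18.47
ee_pos: [565.9, -4.0, 182.5]
orientation: [-1.412, -2.806, 0.0]
ft_force: [-0.6, -0.4, -2.7]
width: 9.8
```

```bash
python3 - <<'E'
from h import *
s=snap('scene','s11')
cv2.imwrite('pics/s11a.png',cv2.resize(s[120:320,250:450,::-1],None,fx=3.5,fy=3,interpolation=cv2.INTER_CUBIC))
o=monitor.get_obs();print(o['t'],o['ee_pos'],o['ft_force'],o['moment'],o['width'])
E
```

```text
18.5167 [565.93046734  -4.03409789 182.47624751] [-0.22220082 -0.71604653 -3.38260108] [-0.0219936  -0.12844807  0.01576387] 10.13453536739048
```

View pics/s11a.png

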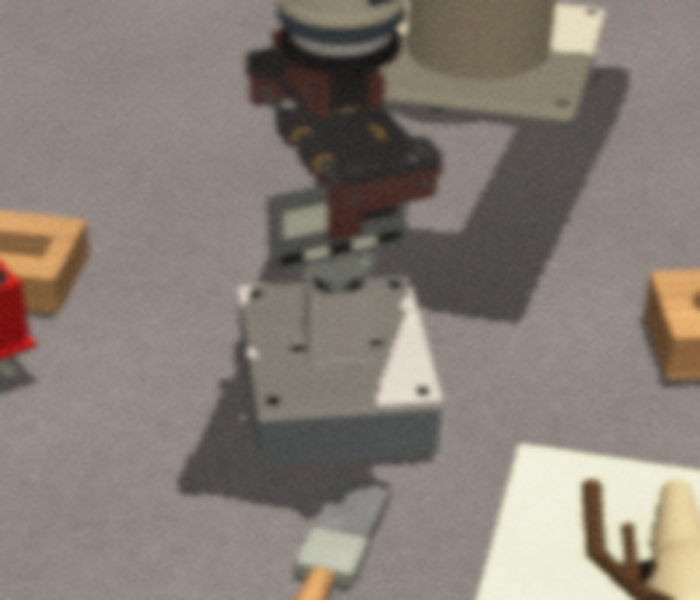

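Call:
{"op": "carry_out", "data": {
  "targets": [
    [[0,0,0],[-0.2,0.4,-3],0],
    [[0,0,0],[-0.2,0.4,-6],0],
    [[0,0,0],[-0.2,0.4,-9],0],
    [[0,0,0],[-0.2,0.4,-12],0],
    [[0,0,0],[-0.2,0.4,-14],0],
    [[0,0,0],[-0.2,0.4,-15],0],
    [[0,0,0],[-0.2,0.4,-15.5],0],
    [[0,0,0],[-0.2,0.4,-16],0],
    [[0,0,0],[-0.2,0.4,-16],0]
  ]
}}

```text
t: 19.27
ee_pos: [566.5, -3.6, 167.8]
orientation: [1.411, 2.805, 0.001]
ft_force: [-1.8, 1.2, 5.8]
width: 9.5
```

Call:
{"op": "carry_out", "data": {
  "targets": [
    [[0,0,0],[-0.2,0.3,-0.6],0],
    [[0,0,0],[-0.2,0.3,-0.6],0],
    [[0,0,0],[-0.2,0.3,-0.6],0]
  ]
}}

```text
t: 19.52
ee_pos: [566.5, -3.5, 167.8]
orientation: [1.411, 2.805, 0.001]
ft_force: [-2.5, -1.6, 11.3]
width: 9.6
```

Call:
{"op": "carry_out", "data": {
  "targets": [
    [[0,0,0],[0,0,0.5],0],
    [[0,0,0],[0,0,0.5],12],
    [[0,0,0],[0,0,0.5],18],
    [[0,0,0],[0,0,0.5],40],
    [[0,0,0],[0,0,0.5],40],
    [[0,0,0],[0,0,0.5],40],
    [[0,0,0],[0,0,0.5],40]
  ]
}}

```text
t: 20.1
ee_pos: [565.6, -3.3, 166.4]
orientation: [-1.412, -2.806, 0.0]
ft_force: [-0.4, -0.1, -0.1]
width: 38.7
```

```bash
python3 - <<'E'
from h import *
snap('wrist','w12')
o=monitor.get_obs();print(o['t'],o['ee_pos'],o['ft_force'],o['moment'],o['width'])
E
```

```text
20.15 [565.62810485  -3.31092877 166.42723917] [-0.5399651  -0.50834918  0.17979475] [ 0.02044395 -0.18215688 -0.02960548] 39.82297623498559
```

View pics/w12.png

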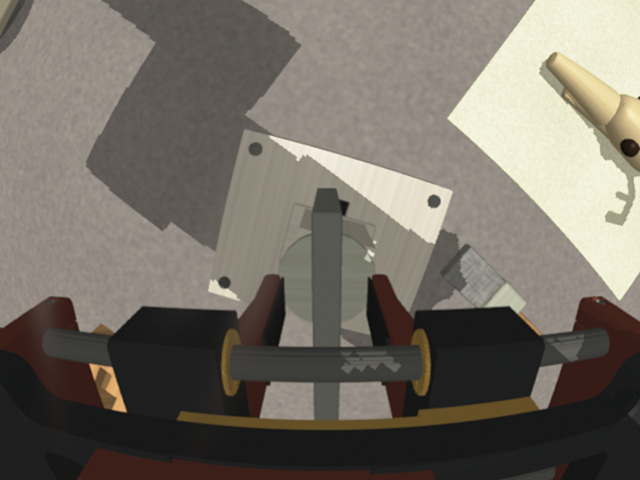

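Call:
{"op": "carry_out", "data": {
  "targets": [
    [[0,0,0],[0,0,10],40],
    [[0,0,0],[0,0,30],40],
    [[0,0,0],[0,0,65],40],
    [[0,0,0],[0,0,100],40],
    [[0,0,0],[-10,-25,120],40],
    [[0,0,0],[-20,-60,120],40],
    [[0,0,0],[-40,-95,120],40],
    [[0,0,0],[-60,-130,120],40],
    [[0,0,0],[-75,-165,120],40],
    [[0,0,0],[-90,-200,120],40]
  ]
}}

```text
t: 20.98
ee_pos: [474.6, -204.7, 287.6]
orientation: [1.411, 2.806, 0.0]
ft_force: [1.0, -0.9, 0.2]
width: 39.8
```

```bash
python3 - <<'E'
from h import *
s=snap('scene','s13'); tt=snap('top','t13')
cv2.imwrite('pics/s13a.png',cv2.resize(s[120:320,250:450,::-1],None,fx=3.5,fy=3,interpolation=cv2.INTER_CUBIC))
for c in('scene','top'):
 for q in ['target_center','target_flange','post_cup','post_center']:
    print(c,q,[(c2w(d['point'],c).round(0).tolist(),round(d['confidence'],2)) for d in place_of(q,c)[:3]])
print(w2p((566.4,-4,212),'scene'),w2p((566.4,-4,142),'scene'),w2p((566.4,-4,212),'top'))
print(monitor.get_obs()['t'])
E
```

```text
scene target_center [([565.0, -3.0, 175.0], 0.58)]
scene target_flange [([567.0, -2.0, 140.0], 0.61), ([564.0, -4.0, 176.0], 0.22)]
scene post_cup [([434.0, -429.0, 106.0], 0.88), ([549.0, -423.0, 110.0], 0.74), ([595.0, -262.0, 104.0], 0.67)]
scene post_center [([431.0, -429.0, 70.0], 0.9), ([600.0, -268.0, 67.0], 0.81), ([548.0, -426.0, 73.0], 0.69)]
top target_center [([566.0, -5.0, 176.0], 0.97)]
top target_flange [([571.0, -5.0, 138.0], 0.63)]
top post_cup [([570.0, -6.0, 136.0], 0.69), ([566.0, -7.0, 178.0], 0.57)]
top post_center [([564.0, -3.0, 98.0], 0.63)]
[346.7518781  186.56983512] [346.51701196 209.27692875] [291.53452897 253.48737492]
21.4833
```

View pics/s13a.png

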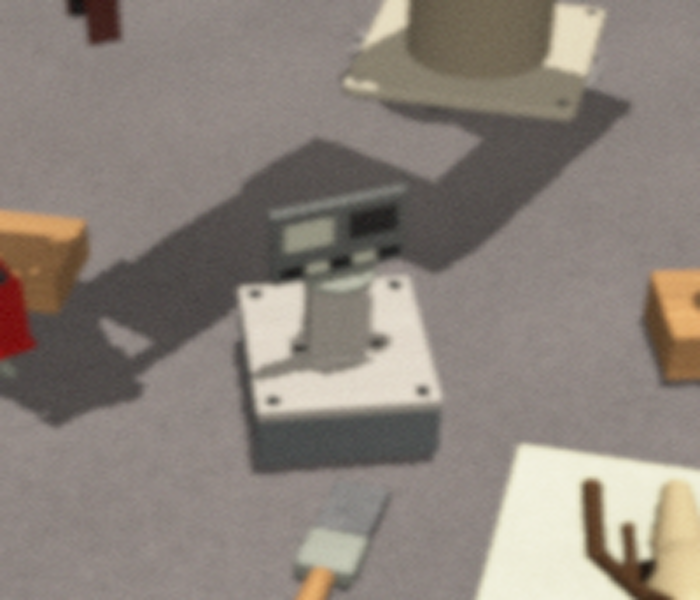

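View pics/t13.png

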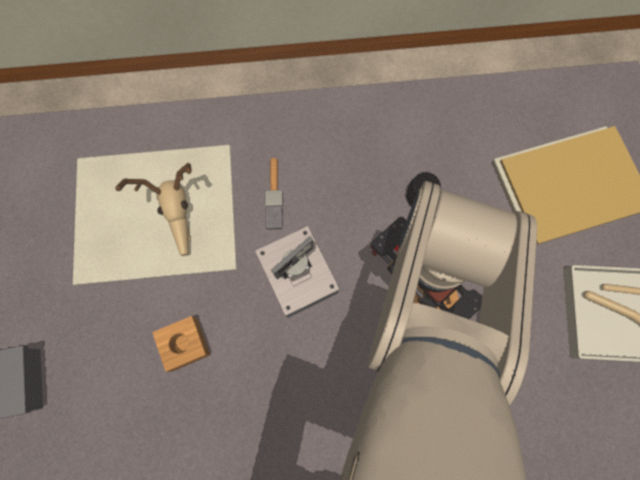

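Call:
{"op": "carry_out", "data": {
  "targets": [
    [[0,0,0],[0,0,0],40],
    [[0,0,0],[0,0,0],40],
    [[0,0,0],[0,0,0],40],
    [[0,0,0],[0,0,0],40],
    [[0,0,0],[0,0,0],40],
    [[0,0,0],[0,0,0],40]
  ]
}}

```text
t: 21.98
ee_pos: [475.7, -203.3, 286.6]
orientation: [-1.412, -2.806, -0.0]
ft_force: [-0.1, 0.1, -0.5]
width: 39.8
```

```bash
python3 - <<'E'
from h import *
print(monitor.get_obs()['ft_force'],order.close_job())
E
```

```text
the job is handed in; nothing more can be done
[-0.07099457  0.07740014 -0.52099056] None
```

I carried out every step in the order asked and handed the job in at about 22 s of the 61 s allowed.

- **Post:** I put its T-foot through the slot until the collar touched the plate, where the force changed from -6 to +2 N. I then turned it 90° and let go. The pictures afterwards show the collar lying across the slot. I did not test the lock by pulling up on the post.
- **Target:** I seated the cone in the cup with a push of about 9 N. I then lifted it 14.6 mm, and the gripper carried only the target's weight while the post stayed in place. I seated it again with about 11 N at the same height (167.8 mm) and released it.
- **Last checks:** Both outside cameras show the target upright on the post, with the arm clear and no contact force. The detector puts the target's centre at z = 175–176 mm against about 177 mm expected, and 1–2 mm from the post's axis. It puts the flange at 138 and 140 mm against 136 mm, with the top camera 4–5 mm to one side. These differences are about the detector's 4 mm error. The skull, lens, brush and the red and blue look-alikes were not touched.

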